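Make up two lending kits

TASK

Make up two lending kits from the loose stock lying between the two trays. For the book-mending kit, in the tray with the round cup, stand the glue stick upright in the cup and lay the small black roll of tape flat in that tray's other, square bay; for the study-room kit, in the tray with three bays, lay the memory stick in the bay next to the tray's finger loop, the eraser in the middle bay and the binder clip in the bay at the far end from the loop, each flat on the bay's floor, the same way up as now. Leave the loose pen and the big roll of labels where they lie.

Things in the scene. Friction and masses are not known exactly. Their poses are not given: they have to be found in the camera images.
- mending_tray: Fixed tray, grey floor, white walls, 258 (x) x 102 (y) mm; walls 3 mm thick, tops 10 mm and floor 3 mm above the desk. Origin: underside, centre of that rectangle. -x part: square bay, 111 x 96 mm inside, centre x = -71, y = 0. +x part: round open cup, centre x = +57, y = 0, inside diameter 45, outside 53, rim 32 mm and floor 3 mm above the desk; two low ribs beside it.
- study_tray: Fixed tray, grey floor, white walls, 258 (x) x 102 (y) mm; walls 3 mm thick, tops 10 mm and floor 3 mm above the desk. Origin: underside, centre of that rectangle. Three equal bays, 82 (x) x 96 (y) mm inside, at y = 0 and x = -85 (next to the flat finger loop that juts 29 mm out of the -x end), 0 (middle) and +85 mm (end away from the loop).
- glue: Glue stick standing upright, pale yellow plain cylinder, diameter 25 mm, 91 mm tall. Origin: centre of the underside. z is its long axis.
- tape_roll: Small black roll of tape lying flat between the trays (not the one at the far right edge of the desk), diameter 54 mm, 18 mm high; treat it as a solid disc (nothing enters its hole). Origin: centre of the underside. 
- memory_stick: Memory stick with a pale blue body and a short metal plug, lying flat: 18 mm wide (x), 54 mm long (y), 8 mm thick; the plug is the 12 mm wide end at y below -14 mm, the body is the rest. Origin: centre of the underside. 
- rubber_eraser: Block eraser in a blue card sleeve with a white end, lying flat: 21 mm wide (x), 46 mm long (y), 12 mm high. Origin: centre of the underside. 
- clip: Black binder clip lying on its side, 44 mm long over its wire handles (x), 32 mm wide (y), 16 mm high; the black wedge body is at x = -2 to +22 mm (full 32 mm width in y, flat ends), the thin wire handles at x = -22 to -2 mm. Origin: centre of the underside. 
- big_roll: Bystander, to be left alone: big pale roll of labels lying flat, diameter 98 mm, 25 mm high. Origin: centre of the underside. 
- loose_pen: Bystander, to be left alone: pen with a black grip lying in the middle of the stock, 12 mm thick, 137 mm long (y). Origin: centre of the underside. 
Mind the look-alikes: they are no part of the job. What is shaped like the memory_stick but pink or purple is not meant.

How it is judged:
By the outcome, as a careful person would: the job done as asked, in the order asked, and still so for the second after the job is handed in, with the robot touching nothing.
It also fails if it takes over 134 s, if anything falls off the work surface, if the arm or the gripper's body presses on something with over 40 N, if the wrist force passes 120 N, or if a joint passes its speed limit or range.

ROBOT

A 7-joint arm with a two-finger parallel gripper is mounted at the origin on a cart in front of the work surface, level with it; the furniture and walls round the work are solid. World frame = base frame: x ahead of the robot, y to its left, z up, the work surface at z = 0. Lengths are in m, angles in rad, forces in N, time in s.
With the tool pointing down it reaches from about 0.4 to 0.85 m from the base axis. Payload 10.4 kg.
Tool frame: the origin (TCP) lies at the very end of the fingers, on their centre line; the grasp point (between the pads) lies 19 mm behind it; z points along the fingers, y is the line along which they close (so a half turn about z gives the same grasp; the last joint's range is limited). The gripper opens to 85 mm and grips with 20 to 120 N. Pads are 22 mm wide; open, the fingers measure 114 mm over their backs; the gripper's body (76 mm by 85 mm) begins 54 mm behind the grasp point. The pads swing forward as they close: fully open they stand 13 mm farther back than shut.
Start: joints at [1.155, 0.332, -0.065, 1.46, 0.022, 1.35, -0.088], TCP at [0.239, -0.577, 0.231] pointing down, gripper open.
Joint ranges: [-2.6, 2.6], [-0.5, 2.12], [-1.47, 1.34], [0.16, 2.42], [-1.27, 4.41], [0.06, 2.06], [-2.6, 2.6]. Speed limits (rad/s): [2.22, 2.22, 2.79, 2.79, 3.14, 3.14, 3.14].

INTERFACE

Orientations are given as a unit quaternion [x, y, z, w].
In Python, from workcell import manip gives the robot as it stands.
- The arm moves only by the tool inch_along, called after "Request:" by a JSON object that holds its "method" and its "body". Schema: {"type":"object","properties":{"steps":{"type":"string"},"clamp_n":{"type":"number"},"only":{"type":"string"},"quiet":{"type":"boolean"},"lines":{"type":"string"}},"required":["steps"],"additionalProperties":false}. steps is a string of 1 to 20 rows, parted by semicolons, with the numbers parted by spaces; each row has 7 numbers: a rotation vector rx, ry, rz in a scale on which 1.0 is 4 rad, then dx, dy, dz in shares of 0.8 m (1.0 is 0.8 m), then the opening from 0.0 (shut) to 1.0 (fully open); each row is the pose to reach, as a shift and turn from the pose commanded when the call began, along the tool's axes at that moment; what a row does not reach only later rows make up. A row lasts 1/8 s, in which the tool goes at most 0.0625 m and 0.188 rad, less where a joint would pass 70% of its speed; a pose out of reach is approached as far as the arm can. The fingers move at their own pace and stop on an object; clamp_n is the grip in N (left out, the last holds). Time passes only in rows, so rows that do not move let the fingers close. The tool returns the time, the measured TCP pose, the force, the opening and the grip force at its end. only (a regular expression) keeps the lines of the reply that match it, lines (a string "A,B") keeps lines A to B, and quiet returns only ok. A shift or turn number past 1, either way, is cut back to 1. Input that does not fit is refused with a message, and nothing moves.
- manip.get_obs(): the state, without advancing time (a new reading comes with each control period).
- manip.camera(name): name is "side" or "top" or "wrist"; returns the picture (420x560x3 uint8, blue, green, red); there is no depth.
- manip.calibration(name): a dict with "fx", "fy", "cx", "cy" (pixels), "world_from_camera" (4x4, takes a point from camera to world coordinates); the wrist camera has in their place "tool_from_camera" (4x4, takes a point from camera to tool coordinates, whose origin is the TCP and whose axes are the flange's). Camera axes: x right, y up, looking along -z (the intrinsics and any distortion apply to the point x, -y, -z); pixel columns grow to the right and rows downward; lengths in m; the calibration is good to about 2 mm. A picture is of the moment at which its call begins: read the wrist's pose just before it. calibration takes no time and is no camera call.
- manip.hand_in(): hands the job in; it is judged then, once.
Trained networks look in the newest picture that a camera, given by its name, has taken for a name from the list of things; names that differ only in an ending like _2 or _b are one class to them, and where a whole thing is asked for, a point or a joint stands for the part that bears it (a point fixed in the world has none). Each returns a list of dicts, best first, with "confidence" (0 to 1); they miss things now and then, are a little off and sometimes report something else, mostly with a low value. They report only what shows in the picture. A call takes as long as a camera call. They do not tell look-alikes from the thing itself.
- manip.outline_of(camera, thing): "mask" (420x560 bool, what is visible of it) and "bbox" ([left, top, right, bottom] in pixels, round what is visible of it).
The state is a dict: "clock": time; "joint_pos": joint angles; "joint_velocities": joint speeds; "tau": joint torques, N m; "position": TCP position; "ee_rot": TCP orientation; "ft_force": force on the tool from outside, world axes, zero at the start; "torque": the same for the moment, N m; "grip_width": opening from 0.0 (shut) to 1.0 (fully open); "grasp_force": force on a finger pad.
Only numpy, scipy, OpenCV 4.12 (cv2) and the standard library are available. Lean on these libraries where they do the work, as an engineer would, in place of code of your own. Each camera call takes 0.05 s, during which the arm holds its last target. There are 200 camera calls.

## Working session

There is one attempt and no reset: what is moved stays moved. The work goes in short steps, Python scripts to look and compute and a tool call to move; the robot and the scene stay as the last step left them, time stands still between calls to the robot, and variables do not carry over. Pictures are saved under pics/ and viewed, at most 14 in all, crops included, and the job is handed in when it is done.

```bash
ls; mkdir -p pics; python3 - <<'E'
from workcell import manip
import cv2,numpy as np
np.set_printoptions(precision=4,suppress=True)
for n in("top","side"):
    cv2.imwrite(f"pics/{n}0.png",manip.camera(n)); c=manip.calibration(n); print(n,c)
print(manip.calibration("wrist"))
o=manip.get_obs();print(o)
E
```

```text
pics
top {'fx': 426.74322146796686, 'fy': 426.74322146796686, 'cx': 280.7385200584205, 'cy': 210.87330103597475, 'world_from_camera': array([[-0.0208,  0.9851, -0.1706,  0.3564],
       [-0.9997, -0.0226, -0.0086, -0.0077],
       [-0.0124,  0.1704,  0.9853,  0.9136],
       [ 0.    ,  0.    ,  0.    ,  1.    ]])}
side {'fx': 393.7649341433037, 'fy': 393.7649341433037, 'cx': 286.6919429066011, 'cy': 210.91578710098602, 'world_from_camera': array([[-0.9161,  0.1971, -0.3493,  0.175 ],
       [-0.4008, -0.4786,  0.7812,  0.7016],
       [-0.0132,  0.8556,  0.5175,  0.5238],
       [ 0.    ,  0.    ,  0.    ,  1.    ]])}
{'fx': 349.15130298666224, 'fy': 349.15130298666224, 'cx': 278.94131328295924, 'cy': 207.8430591213995, 'tool_from_camera': array([[-0.0007,  0.9571,  0.2896,  0.0734],
       [ 1.    ,  0.0002,  0.0019,  0.    ],
       [ 0.0018,  0.2896, -0.9571, -0.1441],
       [ 0.    ,  0.    ,  0.    ,  1.    ]])}
{'clock': 0.1, 'joint_pos': array([ 1.1554,  0.3328, -0.0647,  1.4608,  0.0216,  1.3499, -0.0885]), 'joint_velocities': array([-0.0007, -0.0019, -0.    , -0.0028,  0.0003, -0.    ,  0.0013]), 'tau': array([  0.0014, -62.6749,   0.0491, -39.2431,   0.0163,   0.0069,
         0.    ]), 'position': array([ 0.2391, -0.5771,  0.2306]), 'ee_rot': array([ 0.9808,  0.1951, -0.0002, -0.0006]), 'ft_force': array([ 0.6348, -0.7892,  0.3094]), 'torque': array([-0.0262,  0.0001, -0.0686]), 'grasp_force': 0.0, 'grip_width': 0.9945272353545752}
```

View pics/top0.png

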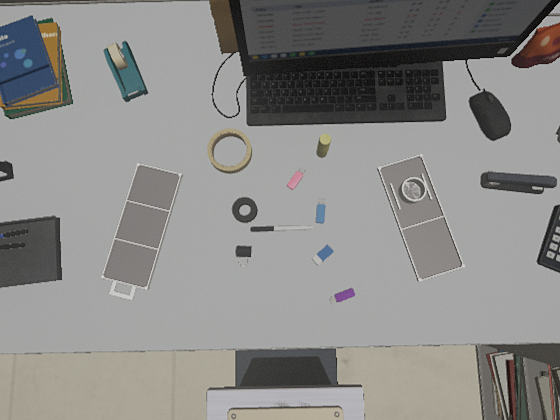

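View pics/side0.png

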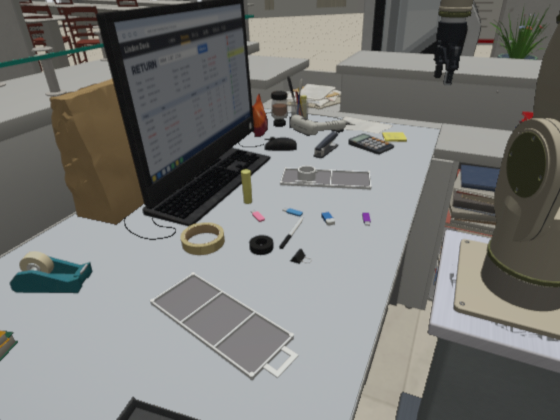

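The top view shows:
- Mending tray around (420,217), with its cup at (413,189).
- Study tray around (142,227), with its loop at (122,290).
- Glue (324,146), tape roll (245,210), blue memory stick (320,211), eraser (323,255), clip (244,253), pen (280,229) and big roll (230,151).
- Look-alike sticks: pink (296,179) and purple (344,295).

The side view agrees with this layout.

```bash
cat > h.py <<'E'
from workcell import manip
import cv2,numpy as np
from scipy.spatial.transform import Rotation as R
np.set_printoptions(precision=4,suppress=True)
def T(cam,o=None):
    c=manip.calibration(cam)
    if cam!="wrist": return c,c["world_from_camera"]
    o=o or manip.get_obs(); M=np.eye(4);M[:3,:3]=R.from_quat(o["ee_rot"]).as_matrix();M[:3,3]=o["position"]
    return c,M@c["tool_from_camera"]
def ray(cam,uv,o=None):
    c,M=T(cam,o); uv=np.atleast_2d(uv).astype(float)
    d=np.c_[(uv[:,0]-c["cx"])/c["fx"],-(uv[:,1]-c["cy"])/c["fy"],-np.ones(len(uv))]@M[:3,:3].T
    return M[:3,3],d
def onplane(cam,uv,z,o=None):
    p,d=ray(cam,uv,o); return p+d*((z-p[2])/d[:,2])[:,None]
def proj(cam,P,o=None):
    c,M=T(cam,o); q=(np.atleast_2d(P)-M[:3,3])@M[:3,:3]
    return np.c_[c["cx"]-c["fx"]*q[:,0]/q[:,2],c["cy"]+c["fy"]*q[:,1]/q[:,2]]
def tri(obs): # [(p,d)]
    A=np.zeros((3,3));b=np.zeros(3)
    for p,d in obs:
        d=d/np.linalg.norm(d);Q=np.eye(3)-np.outer(d,d);A+=Q;b+=Q@p
    return np.linalg.solve(A,b)
def cen(m): y,x=np.nonzero(m);return np.array([x.mean(),y.mean()])
def contour(m): 
    c,_=cv2.findContours(m.astype(np.uint8),cv2.RETR_EXTERNAL,cv2.CHAIN_APPROX_NONE);return max(c,key=cv2.contourArea)[:,0].astype(float)
def rect(cam,m,z,o=None): # centre mm, sides, angle of long side (deg, world)
    w=onplane(cam,contour(m),z,o)[:,:2]*1000
    (c,s,a)=cv2.minAreaRect(w.astype(np.float32))
    if s[0]<s[1]: a+=90;s=s[::-1]
    return np.round(c,1),np.round(s,1),round((a+90)%180-90,1)
E
python3 - <<'E'
from h import *
manip.camera("top");manip.camera("side")
H=dict(glue=.045,tape_roll=.012,memory_stick=.005,rubber_eraser=.008,clip=.008,big_roll=.02,loose_pen=.006,mending_tray=.01,study_tray=.01)
S={}
for t,z in H.items():
    a=manip.outline_of("top",t);b=manip.outline_of("side",t)
    print("==",t)
    for r in a: print(" top",round(r["confidence"],2),r["bbox"],*rect("top",r["mask"],z))
    for q in b:
        print(" side",round(q["confidence"],2),q["bbox"],rect("side",q["mask"],z)[0])
        for r in a:
            X=tri([(p,d[0]) for p,d in (ray("top",cen(r["mask"])),ray("side",cen(q["mask"])))])
            e=np.linalg.norm(proj("top",X)-cen(r["mask"]))
            if e<6: print("   tri",X,e)
    if t.endswith("tray"):np.save(t+"_top.npy",a[0]["mask"])
E
```

```text
== glue
 top 0.8 [314.4, 130.3, 329.9, 158.3] [647.4 -92.5] [53.1 24.8] -17.3
 side 0.86 [239.6, 170.0, 251.4, 204.3] [ 653.4 -105.1]
   tri [ 0.6449 -0.0921  0.0513] 0.31355604532311004
== tape_roll
 top 0.59 [232.4, 197.6, 256.1, 222.3] [517.5  79. ] [54.7 51.7] -0.6
 side 0.57 [252.1, 234.0, 272.0, 257.6] [518.1  79.5]
   tri [0.5182 0.0789 0.0104] 0.21661453821299986
== memory_stick
 top 0.73 [329.9, 288.2, 355.9, 301.6] [ 332.1 -122.7] [51.7 15.7] -71.1
 top 0.47 [316.1, 197.5, 323.5, 223.1] [512.6 -85.1] [55.2 18.5] -8.2
 top 0.44 [287.0, 166.5, 305.2, 186.9] [586.6 -34. ] [52.  18.2] -36.2
 side 0.54 [286.7, 209.6, 304.1, 213.3] [511.7 -85.8]
   tri [ 0.511  -0.0846  0.006 ] 0.04632518351954919
 side 0.47 [251.1, 210.6, 266.8, 220.9] [587.1 -34.4]
   tri [ 0.5851 -0.0326  0.0057] 0.03577899305116031
 side 0.44 [361.3, 212.6, 369.3, 221.8] [ 333.  -127.6]
   tri [ 0.3324 -0.1238  0.0075] 0.11709630803504942
== rubber_eraser
 top 0.5 [311.8, 245.6, 329.0, 268.1] [418.9 -85.9] [47.  20.5] -50.6
 side 0.57 [319.8, 214.2, 334.3, 225.2] [418.2 -84.8]
   tri [ 0.4184 -0.0858  0.0072] 0.14532446890447276
== clip
 side 0.69 [294.1, 248.4, 306.9, 262.2] [421.7  79.9]
== big_roll
 top 0.62 [208.5, 125.8, 251.2, 175.9] [648.8 110.9] [102.3  93.8] 17.7
 side 0.63 [181.8, 221.3, 226.7, 258.1] [645.3 117.2]
   tri [0.6505 0.1122 0.0132] 0.35957152953150273
== loose_pen
 top 0.54 [251.6, 223.3, 307.1, 231.2] [476.6   2.6] [124.5  10.8] -90.0
 side 0.73 [280.4, 219.7, 300.9, 249.9] [477.3   3.7]
   tri [0.4786 0.0091 0.0017] 0.22230852440734303
== mending_tray
 top 0.68 [379.1, 151.8, 464.2, 280.0] [ 495.9 -294.8] [257.5 105.3] 16.0
 side 0.8 [278.8, 163.8, 371.4, 188.8] [ 497.1 -300.6]
   tri [ 0.4937 -0.2975  0.0061] 0.7775018479765197
== study_tray
 top 0.91 [102.5, 163.5, 183.5, 299.7] [477.1 302.2] [285.7 105.8] -15.3
 side 0.77 [150.1, 274.1, 301.1, 384.2] [477.4 305. ]
   tri [ 0.48    0.3023 -0.0031] 2.4750597523899294
```

```bash
cat > go.py <<'E'
# go.py x y z(mm) yaw(deg): prints rotvec + shift in the current tool axes
import sys
from h import *
x,y,z,yaw=map(float,sys.argv[1:5]);o=manip.get_obs();A=R.from_quat(o["ee_rot"])
c,s=np.cos(np.radians(yaw)),np.sin(np.radians(yaw))
B=R.from_matrix(np.array([[c,s,0],[s,-c,0],[0,0,-1]]))
d=A.inv().apply(np.array([x,y,z])/1e3-o["position"])
X=A.as_matrix()[:,0]
print("t",round(o["clock"],2),"yaw now",np.degrees(np.arctan2(X[1],X[0])).round(1),"row",(A.inv()*B).as_rotvec().round(3),d.round(4),"dist",np.linalg.norm(d).round(3))
E
python3 go.py 645 -92 130 16
```

```text
t 1.1 yaw now 22.5 row [ 0.    -0.     0.114] [ 0.5606 -0.2931  0.1013] dist 0.641
```

Units first: shifts go in shares of 0.8 m and turns go in shares of 4 rad. So 0.56 m / 0.8 = 0.7, -0.293 m / 0.8 = -0.3663, 0.114 rad / 4 = 0.0285.

Request:
{"method": "inch_along", "body": {"steps": "0 0 0.0285 0.7 -0.3663 0 1;0 0 0.0285 0.7 -0.3663 0 1;0 0 0.0285 0.7 -0.3663 0 1;0 0 0.0285 0.7 -0.3663 0 1;0 0 0.0285 0.7 -0.3663 0 1;0 0 0.0285 0.7 -0.3663 0 1;0 0 0.0285 0.7 -0.3663 0 1;0 0 0.0285 0.7 -0.3663 0 1;0 0 0.0285 0.7 -0.3663 0.0625 1;0 0 0.0285 0.7 -0.3663 0.125 1;0 0 0.0285 0.7 -0.3663 0.125 1;0 0 0.0285 0.7 -0.3663 0.125 1;0 0 0.0285 0.7 -0.3663 0.125 1"}}

```text
clock: 2.72
position: [0.6446, -0.0933, 0.132]
ee_rot: [0.99, 0.139, 0.0, 0.0]
ft_force: [0.6, -0.1, 0.4]
grip_width: 1.004
grasp_force: 0.0
```

```bash
python3 - <<'E'
from h import *
o=manip.get_obs();im=manip.camera("wrist");cv2.imwrite("pics/w1.png",im)
for r in manip.outline_of("wrist","glue"): 
    c=cen(r["mask"]);print(r["confidence"],r["bbox"],c,[onplane("wrist",c,z,o)[0] for z in(.09,)])
print(proj("wrist",[[.645,-.092,0],[.645,-.092,.091]],o))
E
python3 go.py 645 -92 46 16
```

```text
0.63 [254.5, 182.5, 301.3, 256.9] [279.1247 220.3843] [array([ 0.6538, -0.0905,  0.09  ])]
0.43 [214.6, 304.3, 248.9, 361.6] [230.531  331.9606] [array([ 0.5748, -0.0815,  0.09  ])]
[[277.9365 195.0362]
 [277.3583 235.8105]]
t 2.83 yaw now 15.9 row [ 0.002 -0.002 -0.002] [ 0.0006 -0.002   0.0868] dist 0.087
```

View pics/w1.png

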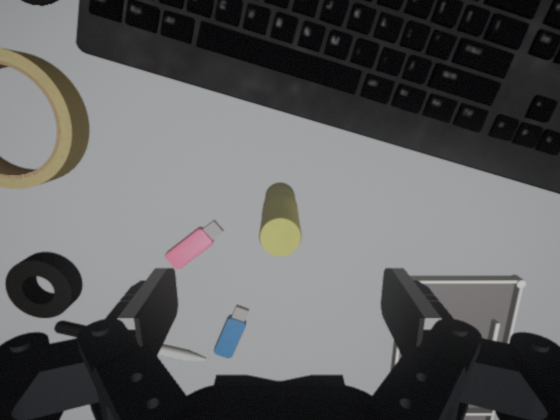

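The wrist view shows the glue's top at (280,237), where it was predicted (277,236), with the fingers clear on both sides. I'll descend and grip.

In the tool's units: 0.087 m / 0.8 = 0.1088, 0.05 m / 0.8 = 0.0625.

Request:
{"method": "inch_along", "body": {"steps": "0 0 0 0.0008 -0.0025 0.0625 1;0 0 0 0.0008 -0.0025 0.1088 1;0 0 0 0.0008 -0.0025 0.1088 1;0 0 0 0.0008 -0.0025 0.1088 0;0 0 0 0.0008 -0.0025 0.1088 0;0 0 0 0.0008 -0.0025 0.1088 0;0 0 0 0.0008 -0.0025 0.1088 0;0 0 0 0.0008 -0.0025 0.1088 0;0 0 0 0.0008 -0.0025 0.1088 0", "clamp_n": 40}}

```text
clock: 3.95
position: [0.6449, -0.0903, 0.0451]
ee_rot: [0.99, 0.139, 0.0, 0.0]
ft_force: [-1.8, -0.0, 5.9]
grip_width: 0.281
grasp_force: 39.8
```

Request:
{"method": "inch_along", "body": {"steps": "0 0 0 0 0 -0.0625 0;0 0 0 0 0 -0.1125 0;0 0 0 0 0 -0.1125 0"}}

```text
clock: 4.32
position: [0.6464, -0.0902, 0.138]
ee_rot: [0.99, 0.139, 0.003, 0.001]
ft_force: [-0.7, 0.6, -0.8]
grip_width: 0.284
grasp_force: 39.6
```

```bash
python3 go.py 551 -279 140 16
python3 - <<'E'
from h import *
# cup: rim ellipse in top & side pictures (bright ring), expected from tray pose
manip.camera("top");
for t in("mending_tray",):
    for r in manip.outline_of("top",t): print(r["confidence"],rect("top",r["mask"],.01))
print(proj("top",[[.551,-.279,.032]]),proj("side",[[.551,-.279,.032]]))
for n in("top","side"):
    im=cv2.imread(f"pics/{n}0.png");u,v=proj(n,[[.551,-.279,.032]])[0].astype(int)
    cv2.imwrite(f"pics/cup_{n}.png",cv2.resize(im[v-35:v+35,u-45:u+45],None,fx=4,fy=4))
a,b=[cv2.imread(f"pics/cup_{n}.png") for n in("top","side")]
cv2.imwrite("pics/cup.png",np.hstack([a,b]))
E
```

```text
t 4.33 yaw now 16.0 row [ 0.002 -0.005 -0.   ] [-0.1436  0.1552 -0.0024] dist 0.212
[[412.645  188.2921]] [[305.5327 168.9655]]
```

View pics/cup.png

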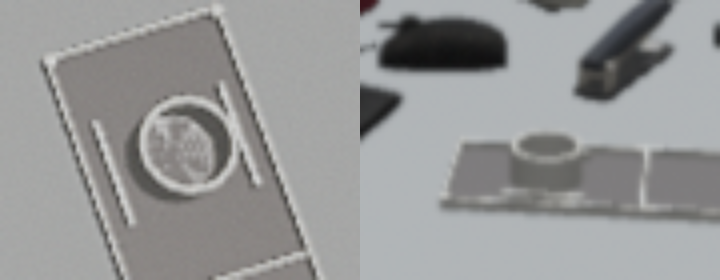

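The rim centre sits at about (413.7,189.7) in the top view and (306.7,169.5) in the side view. That puts the cup near (549,-281), within 2–3 mm of the fitted tray pose.

In the tool's units: 0.157 m / 0.8 = 0.1963, -0.145 m / 0.8 = -0.1813.

Request:
{"method": "inch_along", "body": {"steps": "0 0 0 -0.1813 0.1963 0 0;0 0 0 -0.1813 0.1963 0 0;0 0 0 -0.1813 0.1963 0 0;0 0 0 -0.1813 0.1963 0 0;0 0 0 -0.1813 0.1963 0 0;0 0 0 -0.1813 0.1963 0 0"}}

```text
clock: 5.18
position: [0.5484, -0.2797, 0.1333]
ee_rot: [0.99, 0.14, -0.0, -0.001]
ft_force: [0.8, 0.7, -0.0]
grip_width: 0.281
grasp_force: 39.6
```

```bash
python3 go.py 549 -281 49 16
python3 - <<'E'
from h import *
o=manip.get_obs();im=manip.camera("wrist");P=proj("wrist",[[.549,-.281,.032]],o)[0];print(P)
cv2.circle(im,tuple(P.astype(int)),3,(0,0,255),-1);cv2.imwrite("pics/w2.png",im)
E
```

```text
t 5.17 yaw now 16.0 row [-0.002  0.001  0.001] [0.0003 0.0016 0.0843] dist 0.084
[281.6715 206.2224]
```

View pics/w2.png

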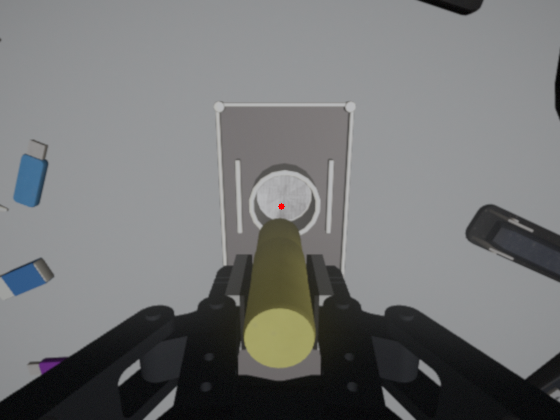

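The red dot (281.7,206) is about 3 px from the rim centre at (285,203), so I'll shift about 2 mm and lower.

In the tool's units: 0.084 m / 0.8 = 0.105, 0.004 m / 0.8 = 0.005.

Request:
{"method": "inch_along", "body": {"steps": "0 0 0 0.0025 0.005 0.0375 0;0 0 0 0.0025 0.005 0.075 0;0 0 0 0.0025 0.005 0.0938 0;0 0 0 0.0025 0.005 0.1044 0;0 0 0 0.0025 0.005 0.105 0;0 0 0 0.0025 0.005 0.105 0"}}

```text
clock: 5.98
position: [0.5519, -0.2846, 0.0513]
ee_rot: [0.99, 0.139, 0.001, 0.0]
ft_force: [0.9, -0.9, -0.3]
grip_width: 0.284
grasp_force: 39.6
```

Request:
{"method": "inch_along", "body": {"steps": "0 0 0 0 0 0 0.6;0 0 0 0 0 0 0.6;0 0 0 0 0 0 0.6;0 0 0 0 0 -0.0625 0.7;0 0 0 0 0 -0.125 0.7;0 0 0 0 0 -0.125 0.7"}}

```text
clock: 6.72
position: [0.5536, -0.2853, 0.1551]
ee_rot: [0.99, 0.139, 0.003, 0.002]
ft_force: [-0.0, -0.1, 0.5]
grip_width: 0.696
grasp_force: 0.0
```

```bash
python3 go.py 518 79 100 0
python3 - <<'E'
from h import *
o=manip.get_obs();im=manip.camera("wrist");cv2.imwrite("pics/w3.png",im)
E
```

```text
t 6.72 yaw now 16.0 row [ 0.005 -0.006  0.279] [ 0.0657 -0.3604  0.0536] dist 0.37
```

View pics/w3.png

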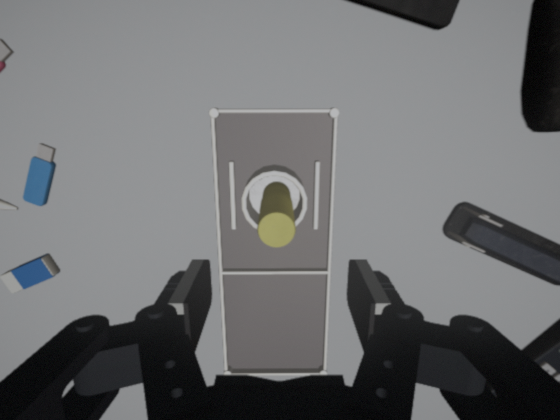

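The glue stands inside the cup at (277,205). Next is the tape roll.

In the tool's units: -0.36 m / 0.8 = -0.45, 0.066 m / 0.8 = 0.0825, 0.279 rad / 4 = 0.0698.

Request:
{"method": "inch_along", "body": {"steps": "0 0 0.0698 0.0825 -0.45 0.0663 1;0 0 0.0698 0.0825 -0.45 0.0663 1;0 0 0.0698 0.0825 -0.45 0.0663 1;0 0 0.0698 0.0825 -0.45 0.0663 1;0 0 0.0698 0.0825 -0.45 0.0663 1;0 0 0.0698 0.0825 -0.45 0.0663 1;0 0 0.0698 0.0825 -0.45 0.0663 1;0 0 0.0698 0.0825 -0.45 0.0663 1;0 0 0.0698 0.0825 -0.45 0.0663 1"}}

```text
clock: 7.9
position: [0.5158, 0.0781, 0.0969]
ee_rot: [1.0, -0.001, -0.0, 0.0]
ft_force: [-0.6, 0.2, -0.7]
grip_width: 1.0
grasp_force: 0.0
```

```bash
python3 go.py 518 79 6 0
python3 - <<'E'
from h import *
o=manip.get_obs();im=manip.camera("wrist");cv2.imwrite("pics/w4.png",im)
for t,z in(("tape_roll",.018),("loose_pen",.012),("big_roll",.025)):
  for r in manip.outline_of("wrist",t):
    print(t,r["confidence"],r["bbox"],rect("wrist",r["mask"],z,o))
E
```

```text
t 7.9 yaw now -0.2 row [ 0.001  0.001 -0.003] [ 0.0023 -0.0009  0.0909] dist 0.091
tape_roll 0.94 [238.7, 168.4, 321.3, 251.7] (array([518.7,  77.7]), array([55.4, 53.8]), -27.4)
loose_pen 0.73 [292.8, 253.8, 479.7, 270.2] (array([478.7,   0.8]), array([132.1,  12.6]), 89.8)
big_roll 0.93 [132.2, 0.0, 307.9, 86.6] (array([621.5, 109.7]), array([95.5, 42.3]), 89.8)
```

View pics/w4.png

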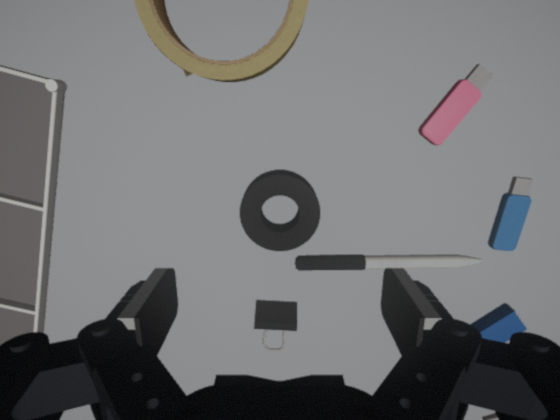

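The tape roll (280,210) measures (518.6, 77.8) mm at its given height. The pen at (300–480,262) is clear of the finger paths.

In the tool's units: 0.092 m / 0.8 = 0.115, 0.06 m / 0.8 = 0.075.

Request:
{"method": "inch_along", "body": {"steps": "0 0 0 0.0031 0 0.075 1;0 0 0 0.0031 0 0.115 1;0 0 0 0.0031 0 0.115 1;0 0 0 0.0031 0 0.115 1;0 0 0 0.0031 0 0.115 0;0 0 0 0.0031 0 0.115 0;0 0 0 0.0031 0 0.115 0;0 0 0 0.0031 0 0.115 0;0 0 0 0.0031 0 0.115 0", "clamp_n": 40}}

```text
clock: 9.22
position: [0.519, 0.0798, 0.0068]
ee_rot: [1.0, -0.0, 0.001, 0.0]
ft_force: [-3.0, 0.0, 10.8]
grip_width: 0.604
grasp_force: 40.1
```

Request:
{"method": "inch_along", "body": {"steps": "0 0 0 0 0 -0.0625 0;0 0 0 0 0 -0.125 0;0 0 0 0 0 -0.125 0"}}

```text
clock: 9.6
position: [0.5208, 0.0804, 0.1097]
ee_rot: [1.0, -0.0, 0.004, -0.0]
ft_force: [-0.5, 0.2, -0.8]
grip_width: 0.603
grasp_force: 42.8
```

```bash
python3 go.py 428 -314 100 96
```

```text
t 9.6 yaw now -0.0 row [ 0.006 -0.006 -1.676] [-0.0928  0.3944  0.0088] dist 0.405
```

In the tool's units: 0.394 m / 0.8 = 0.4925, -0.093 m / 0.8 = -0.1163, -1.85 rad / 4 = -0.4625.

Request:
{"method": "inch_along", "body": {"steps": "0 0 -0.4625 -0.1163 0.4925 0 0;0 0 -0.4625 -0.1163 0.4925 0 0;0 0 -0.4625 -0.1163 0.4925 0 0;0 0 -0.4625 -0.1163 0.4925 0 0;0 0 -0.4625 -0.1163 0.4925 0 0;0 0 -0.4625 -0.1163 0.4925 0 0;0 0 -0.4625 -0.1163 0.4925 0 0;0 0 -0.4625 -0.1163 0.4925 0 0;0 0 -0.4625 -0.1163 0.4925 0 0;0 0 -0.4625 -0.1163 0.4925 0 0;0 0 -0.4625 -0.1163 0.4925 0 0;0 0 -0.4625 -0.1163 0.4925 0 0;0 0 -0.4625 -0.1163 0.4925 0 0"}}

```text
clock: 11.22
position: [0.4249, -0.3141, 0.105]
ee_rot: [0.603, 0.798, -0.0, -0.0]
ft_force: [-0.2, -0.2, 0.4]
grip_width: 0.606
grasp_force: 42.8
```

```bash
python3 go.py 428 -314 11 106
python3 - <<'E'
from h import *
im=manip.camera("top");u,v=proj("top",[[.428,-.314,.003]])[0];print(u,v)
a=cv2.resize(im[130:300,300:520],None,fx=3,fy=3);cv2.circle(a,(int((u-300)*3),int((v-130)*3)),3,(0,0,255),-1);cv2.imwrite("pics/t5.png",a)
E
```

```text
t 11.22 yaw now 105.8 row [-0.    -0.    -0.004] [-0.0008  0.003   0.094 ] dist 0.094
429.4263366160686 247.45092809192786
```

View pics/t5.png

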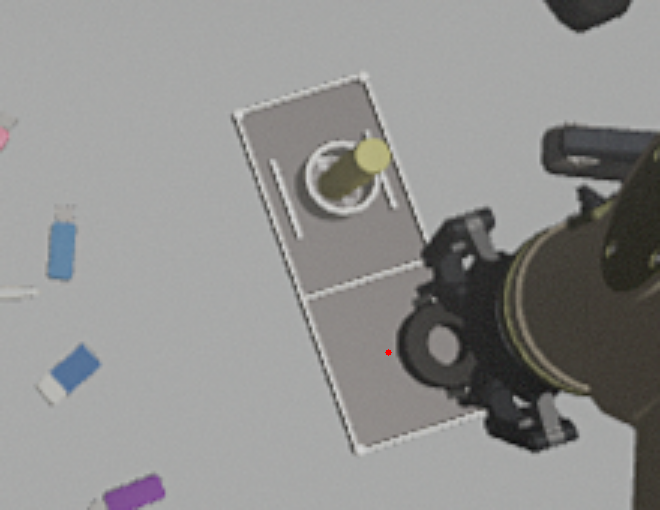

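The bay's centre is at about (396,357) in this crop. The dot (388,352) is roughly 4 mm off, so I'll correct by 4 mm. The glue is upright in its cup.

In the tool's units: 0.0945 m / 0.8 = 0.1181, 0.092 m / 0.8 = 0.115.

Request:
{"method": "inch_along", "body": {"steps": "0 0 0 -0.005 0 0.0625 0;0 0 0 -0.005 0 0.1 0;0 0 0 -0.005 0 0.115 0;0 0 0 -0.005 0 0.1181 0;0 0 0 -0.005 0 0.1181 0"}}

```text
clock: 11.9
position: [0.4269, -0.3184, 0.0119]
ee_rot: [0.602, 0.798, -0.0, 0.001]
ft_force: [0.1, 0.2, -0.5]
grip_width: 0.61
grasp_force: 42.8
```

Request:
{"method": "inch_along", "body": {"steps": "0 0 0 0 0 0 0.75;0 0 0 0 0 0 0.75;0 0 0 0 0 0 0.75;0 0 0 0 0 -0.0625 0.75;0 0 0 0 0 -0.1125 0.75;0 0 0 0 0 -0.1125 0.75"}}

```text
clock: 12.65
position: [0.428, -0.3192, 0.1041]
ee_rot: [0.602, 0.799, -0.0, 0.003]
ft_force: [0.7, -0.3, -0.3]
grip_width: 0.751
grasp_force: 0.0
```

```bash
python3 go.py 511 -85 90 -8
```

```text
t 12.65 yaw now 106.0 row [ 0.007 -0.     1.989] [0.2023 0.1442 0.0136] dist 0.249
```

In the tool's units: 0.202 m / 0.8 = 0.2525, 0.144 m / 0.8 = 0.18, -1.152 rad / 4 = -0.288.

Request:
{"method": "inch_along", "body": {"steps": "0 0 -0.288 0.2525 0.18 0 0.7;0 0 -0.288 0.2525 0.18 0 0.7;0 0 -0.288 0.2525 0.18 0 0.7;0 0 -0.288 0.2525 0.18 0 0.7;0 0 -0.288 0.2525 0.18 0 0.7;0 0 -0.288 0.2525 0.18 0 0.7;0 0 -0.288 0.2525 0.18 0.0163 0.7;0 0 -0.288 0.2525 0.18 0.0163 0.7;0 0 -0.288 0.2525 0.18 0.0163 0.7"}}

```text
clock: 13.78
position: [0.5087, -0.0842, 0.0874]
ee_rot: [0.071, 0.997, 0.0, -0.0]
ft_force: [-0.1, -0.2, 0.8]
grip_width: 0.699
grasp_force: 0.0
```

```bash
python3 go.py 507 -84.5 3 172
python3 - <<'E'
from h import *
o=manip.get_obs();im=manip.camera("wrist");cv2.imwrite("pics/w6.png",im)
for t,z in(("memory_stick",.006),("rubber_eraser",.01),("loose_pen",.01)):
  for r in manip.outline_of("wrist",t):
    print(t,round(r["confidence"],2),r["bbox"],rect("wrist",r["mask"],z,o))
E
```

```text
t 13.78 yaw now 171.8 row [ 0.    -0.001 -0.003] [ 0.0016 -0.0005  0.0844] dist 0.084
memory_stick 0.77 [264.1, 184.0, 291.3, 262.2] (array([512.5, -86.5]), array([54.9, 18.1]), -9.0)
memory_stick 0.69 [330.3, 303.4, 356.4, 341.3] (array([597.6, -46.2]), array([28.2, 14.8]), -22.7)
rubber_eraser 0.78 [217.2, 31.3, 291.9, 115.9] (array([417.3, -86.9]), array([46.7, 22.2]), -51.2)
loose_pen 0.55 [292.0, 130.1, 511.3, 172.3] (array([475.6,  -1.7]), array([136.2,  11.8]), -89.7)
```

View pics/w6.png

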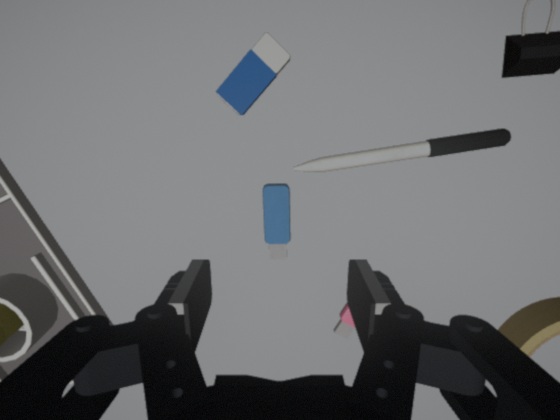

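The blue stick at (277,220) measures (512,-86) mm at its expected size. The fingers clear the pen tip at (296,168).

In the tool's units: 0.085 m / 0.8 = 0.1063, 0.08 m / 0.8 = 0.1.

Request:
{"method": "inch_along", "body": {"steps": "0 0 0 0.0006 -0.0019 0.0625 0.6;0 0 0 0.0006 -0.0019 0.1 0.6;0 0 0 0.0006 -0.0019 0.1063 0.6;0 0 0 0.0006 -0.0019 0.1063 0.6;0 0 0 0.0006 -0.0019 0.1063 0;0 0 0 0.0006 -0.0019 0.1063 0;0 0 0 0.0006 -0.0019 0.1063 0;0 0 0 0.0006 -0.0019 0.1063 0;0 0 0 0.0006 -0.0019 0.1063 0", "clamp_n": 40}}

```text
clock: 15.1
position: [0.5091, -0.0858, 0.004]
ee_rot: [0.07, 0.998, -0.0, 0.001]
ft_force: [-2.7, -1.8, 6.9]
grip_width: 0.191
grasp_force: 39.0
```

Request:
{"method": "inch_along", "body": {"steps": "0 0 0 0 0 -0.0625 0;0 0 0 0 0 -0.1125 0;0 0 0 0 0 -0.1125 0"}}

```text
clock: 15.48
position: [0.5105, -0.0859, 0.0963]
ee_rot: [0.07, 0.998, -0.001, 0.003]
ft_force: [0.6, -0.0, -0.6]
grip_width: 0.189
grasp_force: 39.4
```

```bash
python3 go.py 409 321 90 165
```

```text
t 15.47 yaw now 172.0 row [-0.001  0.006  0.122] [0.1573 0.3887 0.0048] dist 0.419
```

In the tool's units: 0.39 m / 0.8 = 0.4875, 0.16 m / 0.8 = 0.2, 0.122 rad / 4 = 0.0305.

Request:
{"method": "inch_along", "body": {"steps": "0 0 0.0305 0.2 0.4875 0 0;0 0 0.0305 0.2 0.4875 0 0;0 0 0.0305 0.2 0.4875 0 0;0 0 0.0305 0.2 0.4875 0 0;0 0 0.0305 0.2 0.4875 0 0;0 0 0.0305 0.2 0.4875 0 0;0 0 0.0305 0.2 0.4875 0 0;0 0 0.0305 0.2 0.4875 0 0;0 0 0.0305 0.2 0.4875 0 0;0 0 0.0305 0.2 0.4875 0 0;0 0 0.0305 0.2 0.4875 0 0"}}

```text
clock: 16.85
position: [0.4048, 0.3218, 0.0927]
ee_rot: [0.132, 0.991, -0.0, 0.0]
ft_force: [0.7, -1.1, 0.5]
grip_width: 0.192
grasp_force: 39.4
```

```bash
python3 go.py 405 322 7.5 165
python3 - <<'E'
from h import *
o=manip.get_obs();im=manip.camera("wrist")
for p in [(.409,.321),(.491,.2984),(.573,.276)]:
    P=proj("wrist",[[*p,.003]],o)[0];print(P);cv2.circle(im,tuple(P.astype(int)),3,(0,0,255),-1)
cv2.imwrite("pics/w7.png",im)
E
```

```text
t 16.85 yaw now 164.9 row [-0.     0.    -0.002] [-0.0001  0.0003  0.0852] dist 0.085
[279.4502 218.5007]
[278.919  322.5211]
[278.7042 409.2286]
```

View pics/w7.png

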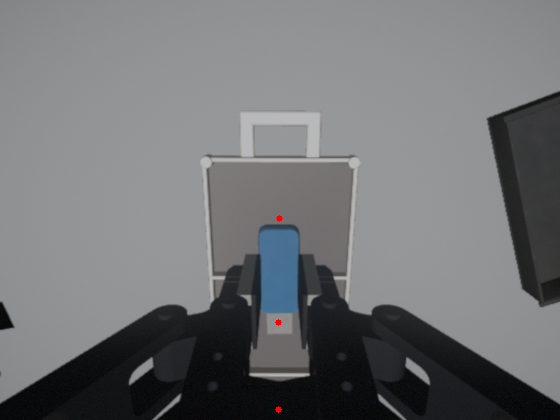

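The dot at (279,218) is on the bay's centre, bounded by (208,160) and (350,277). The stick is held square, so I'll lower and release.

In the tool's units: 0.0855 m / 0.8 = 0.1069, 0.084 m / 0.8 = 0.105.

Request:
{"method": "inch_along", "body": {"steps": "0 0 0 0 0 0.0625 0;0 0 0 0 0 0.0938 0;0 0 0 0 0 0.105 0;0 0 0 0 0 0.1069 0;0 0 0 0 0 0.1069 0"}}

```text
clock: 17.52
position: [0.4048, 0.3233, 0.0082]
ee_rot: [0.131, 0.991, 0.0, 0.001]
ft_force: [0.5, 0.6, -0.4]
grip_width: 0.191
grasp_force: 39.4
```

Request:
{"method": "inch_along", "body": {"steps": "0 0 0 0 0 0 0.45;0 0 0 0 0 0 0.45;0 0 0 0 0 0 0.45;0 0 0 0 0 -0.0625 0.45;0 0 0 0 0 -0.1125 0.45;0 0 0 0 0 -0.1125 0.45"}}

```text
clock: 18.27
position: [0.4056, 0.3242, 0.1001]
ee_rot: [0.131, 0.991, 0.001, 0.002]
ft_force: [0.2, 0.4, 0.2]
grip_width: 0.452
grasp_force: 0.0
```

```bash
python3 go.py 418 -86.3 90 129
```

```text
t 18.27 yaw now 165.0 row [0.005 0.003 0.628] [-0.1182 -0.3933  0.0092] dist 0.411
```

In the tool's units: -0.393 m / 0.8 = -0.4913, -0.118 m / 0.8 = -0.1475, 0.628 rad / 4 = 0.157.

Request:
{"method": "inch_along", "body": {"steps": "0 0 0.157 -0.1475 -0.4913 0 0.6;0 0 0.157 -0.1475 -0.4913 0 0.6;0 0 0.157 -0.1475 -0.4913 0 0.6;0 0 0.157 -0.1475 -0.4913 0 0.6;0 0 0.157 -0.1475 -0.4913 0 0.6;0 0 0.157 -0.1475 -0.4913 0 0.6;0 0 0.157 -0.1475 -0.4913 0 0.6;0 0 0.157 -0.1475 -0.4913 0.0113 0.6;0 0 0.157 -0.1475 -0.4913 0.0113 0.6;0 0 0.157 -0.1475 -0.4913 0.0113 0.6;0 0 0.157 -0.1475 -0.4913 0.0113 0.6"}}

```text
clock: 19.65
position: [0.4167, -0.0864, 0.0884]
ee_rot: [0.43, 0.903, -0.0, 0.0]
ft_force: [0.1, 0.7, 0.9]
grip_width: 0.602
grasp_force: 0.0
```

```bash
python3 go.py 418 -86.3 4 129
python3 - <<'E'
from h import *
o=manip.get_obs();manip.camera("wrist")
for r in manip.outline_of("wrist","rubber_eraser"): print(round(r["confidence"],2),r["bbox"],rect("wrist",r["mask"],.01,o))
E
```

```text
t 19.65 yaw now 129.1 row [0.    0.    0.002] [-0.0008  0.0011  0.0844] dist 0.084
0.56 [264.7, 182.4, 296.9, 250.0] (array([416.8, -86.5]), array([48.2, 20.9]), -50.2)
```

In the tool's units: 0.084 m / 0.8 = 0.105, 0.08 m / 0.8 = 0.1.

Request:
{"method": "inch_along", "body": {"steps": "0 0 0 0 0 0.0625 0.6;0 0 0 0 0 0.1 0.6;0 0 0 0 0 0.105 0.6;0 0 0 0 0 0.105 0.6;0 0 0 0 0 0.105 0;0 0 0 0 0 0.105 0;0 0 0 0 0 0.105 0;0 0 0 0 0 0.105 0;0 0 0 0 0 0.105 0", "clamp_n": 40}}

```text
clock: 20.88
position: [0.4173, -0.0875, 0.0055]
ee_rot: [0.43, 0.903, -0.0, 0.001]
ft_force: [-2.8, 0.4, 7.4]
grip_width: 0.217
grasp_force: 39.0
```

Request:
{"method": "inch_along", "body": {"steps": "0 0 0 0 0 -0.0625 0;0 0 0 0 0 -0.1125 0;0 0 0 0 0 -0.1125 0"}}

```text
clock: 21.25
position: [0.4187, -0.0878, 0.0975]
ee_rot: [0.431, 0.903, 0.0, 0.003]
ft_force: [0.6, 0.1, -0.4]
grip_width: 0.215
grasp_force: 39.7
```

```bash
python3 go.py 491 298.5 90 165
```

```text
t 21.25 yaw now 129.0 row [ 0.001  0.007 -0.628] [0.2548 0.2993 0.0069] dist 0.393
```

In the tool's units: 0.3 m / 0.8 = 0.375, 0.255 m / 0.8 = 0.3188, -0.628 rad / 4 = -0.157.

Request:
{"method": "inch_along", "body": {"steps": "0 0 -0.157 0.3188 0.375 0 0;0 0 -0.157 0.3188 0.375 0 0;0 0 -0.157 0.3188 0.375 0 0;0 0 -0.157 0.3188 0.375 0 0;0 0 -0.157 0.3188 0.375 0 0;0 0 -0.157 0.3188 0.375 0 0;0 0 -0.157 0.3188 0.375 0 0;0 0 -0.157 0.3188 0.375 0 0;0 0 -0.157 0.3188 0.375 0 0;0 0 -0.157 0.3188 0.375 0 0;0 0 -0.157 0.3188 0.375 0 0"}}

```text
clock: 22.62
position: [0.4894, 0.2987, 0.0944]
ee_rot: [0.131, 0.991, -0.0, 0.0]
ft_force: [-0.9, 0.4, -0.6]
grip_width: 0.215
grasp_force: 39.7
```

```bash
python3 go.py 491 298.5 9.5 165
```

```text
t 22.62 yaw now 164.9 row [-0.     0.001 -0.001] [-0.0016  0.0003  0.0849] dist 0.085
```

In the tool's units: 0.0855 m / 0.8 = 0.1069, 0.084 m / 0.8 = 0.105.

Request:
{"method": "inch_along", "body": {"steps": "0 0 0 -0.002 0 0.0625 0;0 0 0 -0.002 0 0.0938 0;0 0 0 -0.002 0 0.105 0;0 0 0 -0.002 0 0.1069 0;0 0 0 -0.002 0 0.1069 0"}}

```text
clock: 23.25
position: [0.4912, 0.2997, 0.0098]
ee_rot: [0.131, 0.991, 0.0, 0.001]
ft_force: [0.1, 0.2, 0.2]
grip_width: 0.218
grasp_force: 39.7
```

Request:
{"method": "inch_along", "body": {"steps": "0 0 0 0 0 0 0.5;0 0 0 0 0 0 0.5;0 0 0 0 0 0 0.5;0 0 0 0 0 -0.0625 0.5;0 0 0 0 0 -0.1125 0.5;0 0 0 0 0 -0.1125 0.5"}}

```text
clock: 24.0
position: [0.4921, 0.3006, 0.102]
ee_rot: [0.131, 0.991, 0.001, 0.002]
ft_force: [-0.5, 0.6, -0.6]
grip_width: 0.499
grasp_force: 0.0
```

```bash
python3 go.py 430 79 100 180
```

```text
t 24.0 yaw now 165.0 row [ 0.003  0.005 -0.262] [ 0.0026 -0.2301  0.0012] dist 0.23
```

In the tool's units: -0.23 m / 0.8 = -0.2875, 0.0026 m / 0.8 = 0.0033, -0.262 rad / 4 = -0.0655.

Request:
{"method": "inch_along", "body": {"steps": "0 0 -0.0655 0.0033 -0.2875 0 0.7;0 0 -0.0655 0.0033 -0.2875 0 0.7;0 0 -0.0655 0.0033 -0.2875 0 0.7;0 0 -0.0655 0.0033 -0.2875 0 0.7;0 0 -0.0655 0.0033 -0.2875 0 0.7;0 0 -0.0655 0.0033 -0.2875 0 0.7;0 0 -0.0655 0.0033 -0.2875 0 0.7"}}

```text
clock: 24.88
position: [0.4286, 0.0792, 0.0987]
ee_rot: [-0.001, 1.0, 0.0, -0.0]
ft_force: [-0.3, 0.1, 0.1]
grip_width: 0.697
grasp_force: 0.0
```

```bash
python3 - <<'E'
from h import *
o=manip.get_obs();im=manip.camera("wrist");cv2.imwrite("pics/w8.png",im)
for r in manip.outline_of("wrist","clip"): print(round(r["confidence"],2),r["bbox"],rect("wrist",r["mask"],.012,o))
m=((im.max(2)<60)*255).astype(np.uint8);m[265:]=0;m[:, :220]=0;m[:,350:]=0;m=cv2.morphologyEx(m,cv2.MORPH_OPEN,np.ones((5,5)))
print("body",rect("wrist",m>0,.014,o))
E
```

```text
0.78 [255.3, 169.0, 304.8, 227.2] (array([423.4,  81.5]), array([32.7, 27.5]), 86.9)
body (array([425.4,  81.7]), array([30.5, 21. ]), 86.4)
```

View pics/w8.png

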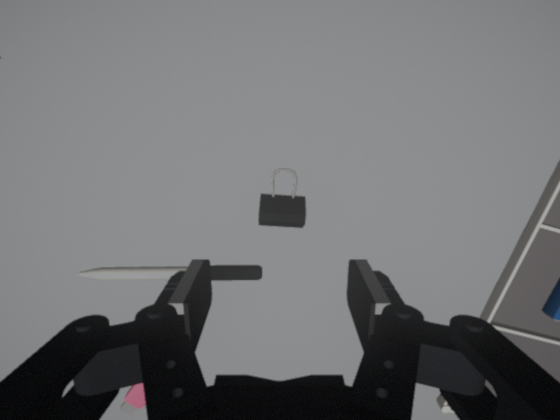

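The clip body is at (282,210), with its handles pointing up in the picture. It measures (425.5, 81.7) mm, turned about 3.6°, and the pen is well clear.

In the tool's units: 0.094 m / 0.8 = 0.1175, 0.003 m / 0.8 = 0.0038, 0.06 rad / 4 = 0.015.

Request:
{"method": "inch_along", "body": {"steps": "0 0 0.015 0.0038 0.0031 0.0625 0.7;0 0 0.015 0.0038 0.0031 0.1063 0.7;0 0 0.015 0.0038 0.0031 0.1163 0.7;0 0 0.015 0.0038 0.0031 0.1175 0.7;0 0 0.015 0.0038 0.0031 0.1175 0;0 0 0.015 0.0038 0.0031 0.1175 0;0 0 0.015 0.0038 0.0031 0.1175 0;0 0 0.015 0.0038 0.0031 0.1175 0;0 0 0.015 0.0038 0.0031 0.1175 0", "clamp_n": 40}}

```text
clock: 26.1
position: [0.4265, 0.0804, 0.0061]
ee_rot: [0.03, 1.0, -0.0, 0.001]
ft_force: [-2.8, -0.1, 9.0]
grip_width: 0.36
grasp_force: 38.9
```

Request:
{"method": "inch_along", "body": {"steps": "0 0 0 0 0 -0.0625 0;0 0 0 0 0 -0.125 0;0 0 0 0 0 -0.125 0"}}

```text
clock: 26.48
position: [0.4281, 0.0806, 0.1087]
ee_rot: [0.03, 1.0, -0.001, 0.004]
ft_force: [-0.3, -0.5, -0.7]
grip_width: 0.358
grasp_force: 40.2
```

```bash
python3 go.py 580 274 100 165
```

```text
t 26.48 yaw now 176.5 row [-0.     0.008  0.202] [-0.1399  0.2022  0.0095] dist 0.246
```

In the tool's units: 0.202 m / 0.8 = 0.2525, -0.14 m / 0.8 = -0.175, 0.202 rad / 4 = 0.0505.

Request:
{"method": "inch_along", "body": {"steps": "0 0 0.0505 -0.175 0.2525 0 0;0 0 0.0505 -0.175 0.2525 0 0;0 0 0.0505 -0.175 0.2525 0 0;0 0 0.0505 -0.175 0.2525 0 0;0 0 0.0505 -0.175 0.2525 0 0;0 0 0.0505 -0.175 0.2525 0 0;0 0 0.0505 -0.175 0.2525 0 0;0 0 0.0505 -0.175 0.2525 0 0"}}

```text
clock: 27.48
position: [0.5774, 0.2719, 0.1052]
ee_rot: [0.131, 0.991, -0.001, 0.0]
ft_force: [0.9, -0.6, -0.6]
grip_width: 0.356
grasp_force: 40.2
```

```bash
python3 go.py 580 274 10.3 165
```

```text
t 27.48 yaw now 164.9 row [-0.001  0.001 -0.002] [-0.0018  0.0028  0.0949] dist 0.095
```

In the tool's units: 0.095 m / 0.8 = 0.1188, 0.093 m / 0.8 = 0.1163.

Request:
{"method": "inch_along", "body": {"steps": "0 0 0 -0.0025 0.0025 0.0625 0;0 0 0 -0.0025 0.0025 0.1 0;0 0 0 -0.0025 0.0025 0.1163 0;0 0 0 -0.0025 0.0025 0.1188 0;0 0 0 -0.0025 0.0025 0.1188 0"}}

```text
clock: 28.1
position: [0.5805, 0.2753, 0.0111]
ee_rot: [0.131, 0.991, 0.0, 0.001]
ft_force: [-0.4, 0.3, 1.0]
grip_width: 0.358
grasp_force: 40.2
```

Request:
{"method": "inch_along", "body": {"steps": "0 0 0 0 0 0 0.6;0 0 0 0 0 0 0.6;0 0 0 0 0 0 0.6;0 0 0 0 0 -0.0625 0.6;0 0 0 0 0 -0.125 0.6;0 0 0 0 0 -0.15 0.6;0 0 0 0 -0.075 -0.15 0.6;0 0 0 0 -0.15 -0.15 0.6;0 0 0 0 -0.225 -0.15 0.6;0 0 0 0 -0.3 -0.15 0.6;0 0 0 0 -0.325 -0.15 0.6;0 0 0 0 -0.325 -0.15 0.6"}}

```text
clock: 29.6
position: [0.512, 0.0218, 0.1294]
ee_rot: [0.132, 0.991, -0.001, -0.0]
ft_force: [-0.2, 0.4, 0.7]
grip_width: 0.6
grasp_force: 0.0
```

```bash
python3 - <<'E'
from h import *
im=manip.camera("top");a=im[130:310,90:190];b=im[130:310,360:480]
cv2.imwrite("pics/t9.png",cv2.resize(np.hstack([a,b]),None,fx=3.3,fy=3.3))
s=manip.camera("side");cv2.imwrite("pics/s9.png",s)
E
```

```text
(no output)
```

View pics/t9.png

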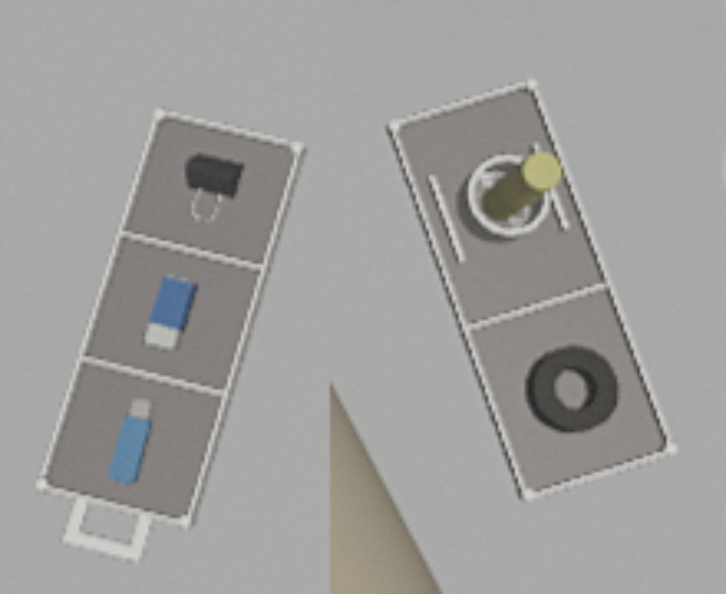

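View pics/s9.png

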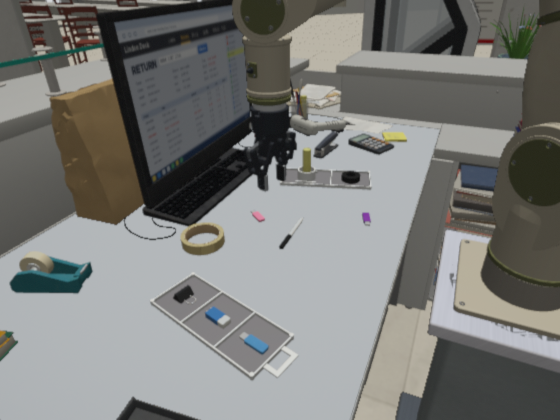

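All five items are in their places:
- **Study tray:** clip, eraser and blue stick each lie flat in their own bays (side view (185,293), (217,317), (254,343)).
- **Mending tray:** the glue is upright in the cup (307,163) and the tape is flat in the square bay (351,177).
- **Left alone:** the pen and the big roll of labels have not moved.

The arm is clear of everything, so I'm handing in.

```bash
python3 -c "
from workcell import manip
print(manip.hand_in())"
```

```text
the job is handed in; nothing more can be done
None
```

Both lending kits are made up and the job was handed in at about 30 s, with all five items in their places and the pen and big roll of labels left where they lay.

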